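# Slide the thermometer probe into the vat cover's socket

## Robot

A 6-joint arm with a two-finger parallel gripper is mounted at the origin on the work surface. World frame = base frame: x ahead of the robot, y to its left, z up, the work surface at z = 0. Lengths are in mm, angles in rad, forces in N, time in s.
With the tool pointing down it reaches from about 350 to 850 mm from the base axis. Payload 8.1 kg.
Tool frame: the origin (TCP) lies on the centre line of the jaws, within the pads' length; the fingertips stand 25 mm ahead of it and the grasp point (between the pads) lies 6 mm ahead of it; z points along the fingers, y is the direction in which the jaws open and shut (so a half turn about z gives the same grasp; the last joint's range is limited). The gripper opens to 93 mm and grips with 3 to 60 N. Pads are 15 mm wide; open, the fingers measure 128 mm over their backs; the gripper's body (75 mm by 188 mm) begins 65 mm behind the grasp point.
Start: joints at [-1.273, 0.13, 1.488, -0, 1.523, -0.085], TCP at [224.132, -556.57, 243.635] pointing down, gripper open.
Joint ranges: [-2.96, 2.96], [-0.89, 2.26], [0.02, 2.5], [-1.34, 4.48], [0, 2.73], [-2.66, 2.66]. Speed limits (rad/s): [2.39, 2.39, 2.79, 3.14, 3.14, 3.14].

## Interface

Orientations are given as a rotation vector (axis times angle).
In Python, from station import bot, imaging, nets gives the robot as it stands.
- The arm moves only by the tool send_rows, never from a script. Its argument "motion" is a list that holds one entry, the list of rows, each a list of 4 numbers: the shift along the tool's x, y, z in m, then the turn about the tool's z in degrees. A call has 1 to 8 rows; each row is the pose to reach, as a shift and turn from the pose commanded when the call began, along the tool's axes at that moment; what a row does not reach only later rows make up. A row lasts 1/8 s, in which the tool goes at most 62.5 mm and 10.7 degrees, less where a joint would pass 70% of its speed; a pose out of reach is approached as far as the arm can. A call with a gripper value outside its range is refused whole. "claw" is the closure, from -1 (fully open) to 1 (shut), set as the call begins (left out, the last holds). The fingers move at their own pace and stop on an object; "force" is the grip in N (left out, the last holds). Time passes only in rows, so rows that repeat a pose let the fingers close. It gives the time, the measured TCP pose, the force and the opening at its end, in the units of the state.
- bot.read_state(): the state, without advancing time (a new reading comes with each control period).
- imaging.read_camera(name): name is "scene" or "top"; returns a dict with "image" (480x640x3 uint8, red, green, blue), "camera_matrix" (3x3 intrinsics, pixels), "R" (3x3) and "t" (3): a world point X has camera coordinates R X + t. Camera axes: x right, y down, z forward; pixel columns grow to the right and rows downward; lengths in mm; the calibration is good to about 2 mm. A picture is of the moment at which its call begins. There is no depth.
- bot.hand_in(): hands the job in, once; it reports no verdict.
Trained networks look in a picture, given as the dict that the camera call returned (one of the last four; its "shot" number tells which), for a name from the list of things; names that differ only in an ending like _2 or _b are one class to them, and where a whole thing is asked for, a point or a joint stands for the part that bears it (a point fixed in the world has none). Each returns a list of dicts, best first, with "p" (0 to 1); they miss things now and then, are a little off and sometimes report something else, mostly with a low value. They report only what shows in the picture. A call takes as long as a camera call. They do not tell look-alikes from the thing itself.
- nets.cut_out(picture, thing): "mask" (480x640 bool, what is visible of it).
- nets.place_of(picture, thing): "xyz" ([x, y, z] in mm, in world coordinates, good to about 4 mm: a listed point, or the origin of a listed thing).
The state is a dict: "time_s": time; "qpos": joint angles; "joint_vel": joint speeds; "joint_torque": joint torques, N m; "ee_pos": TCP position; "tcp_rot": TCP orientation; "contact_force": force on the tool from outside, world axes, zero at the start; "torque": the same for the moment, N m; "opening": opening from 0.0 (shut) to 1.0 (fully open).
Only numpy, scipy, OpenCV 4.12 (cv2) and the standard library are available. Lean on these libraries where they do the work, as an engineer would, in place of code of your own. Each camera call takes 0.05 s, during which the arm holds its last target.

## Task

On the cover of the small steel vat stands a thermometer probe with a flange and a black handle. Take it by the handle and, without lifting it off the cover, slide it across to the large round socket hole and let it drop in, so that it stands upright with its flange down on the cover. Leave the round cover weight beside it where it stands.

Things in the scene. Friction and masses are not known exactly. Their poses are not given: they have to be found in the camera images.
- probe_grip (a point): Loose thermometer probe, 0.35 kg, standing on the vat cover, z up. Steel foot 18 mm wide tapering to 34 mm in 16 mm; body 34 mm to 44 mm up; flange 60 mm wide, 8 mm thick (44-52 mm); round black handle 34 mm wide (52-108 mm), white dial on top. Point: on the axis, half-way up the handle, 82 mm above the foot. It is 82 mm above the cover now, 38 mm when seated with the flange on the cover.
- socket (a point): Centre of the mouth of the socket, level with the cover's top face, z up: the largest round hole in the cover, 42 mm wide, through the 12 mm plate with free space below for the probe's nose and body (44 mm). The three other holes, 14 mm, are vents, far too small.
- vat: Fixed rectangular steel vat with a flat level metal cover, 260 mm along its x, 340 mm along its y. Origin: on the table under its middle; the cover's top face is 90 mm above. The socket lies 90 mm from the middle towards -y; the probe starts in the +y half. Screw heads 6 mm high in the corners; a loose cap 14 mm high lies 85 mm or more from the socket; nothing stands between probe and socket.
- weight_mid (a point): Loose cover weight, 0.6 kg, not to be moved: squat steel disc 62 mm wide, 30 mm high, with a thin neck and a small black knob, 68 mm high in all. Point: on its axis, 34 mm above the cover. It stands on the cover 110 to 145 mm from the probe, off the straight way to the socket.
Things that resemble listed ones, but are neither listed nor needed, are in the scene too. Leave any purple look-alike of the part that bears probe_grip alone.

How it is judged:
By the outcome, as a careful person would: the job done as asked, in the order asked, and still so for the second after the job is handed in, with the robot touching nothing.
It also fails if it takes over 40 s, if anything falls off the work surface, if the arm or the gripper's body presses on something with over 40 N, if the wrist force passes 120 N, or if a joint passes its speed limit or range.

## Working session

There is one attempt and no reset: what is moved stays moved. The work goes in short steps, Python scripts to look and compute and a tool call to move; the robot and the scene stay as the last step left them, time stands still between calls to the robot, and variables do not carry over. Pictures are saved under pics/ and viewed, and the job is handed in when it is done.

Besides the shell and the picture viewer there is one more tool, called after "Request:" by a JSON object that holds its "method" and its "body", one argument or row to a line. send_rows: Moves the arm, as the interface text tells. Its arguments: {"type":"object","properties":{"motion":{"type":"array","items":{"type":"array","items":{"type":"array","items":{"type":"number"}}}},"claw":{"type":"number"},"force":{"type":"number"}},"required":["motion"]}

```bash
mkdir -p pics
cat > h.py <<'E'
import numpy as np, cv2
from station import bot, imaging, nets
def snap(name,fn):
    p=imaging.read_camera(name); cv2.imwrite('pics/'+fn,cv2.cvtColor(p['image'],cv2.COLOR_RGB2BGR)); return p
def proj(p,X):
    c=np.array(p['R'])@np.array(X,float)+np.array(p['t']).ravel(); u=np.array(p['camera_matrix'])@c; return u[:2]/u[2]
def ray(p,uv,z):
    R=np.array(p['R']);t=np.array(p['t']).ravel();d=R.T@np.linalg.inv(p['camera_matrix'])@np.array([uv[0],uv[1],1.]);c=-R.T@t
    return c+d*(z-c[2])/d[2]
E
python3 - <<'E'
from h import *
for n in ['scene','top']:
    p=snap(n,n+'1.png')
    print(n,'cam',-np.array(p['R']).T@np.array(p['t']).ravel())
    for th in ['probe_grip','socket','vat','weight_mid']:
        for r in nets.place_of(p,th)[:3]: print(th,round(r['p'],2),np.round(r['xyz'],1),np.round(proj(p,r['xyz'])))
s=bot.read_state(); print({k:np.round(v,3) for k,v in s.items()})
E
```

```text
scene cam [ 732.71401573 -275.9324304   650.7938147 ]
probe_grip 0.95 [533.8 222.6  78.3] [349. 188.]
probe_grip 0.79 [559.6  66.9 173.1] [319. 225.]
socket 0.72 [ 591.6 -124.9   91.6] [267. 394.]
socket 0.56 [558.  -45.3   3.8] [280. 355.]
vat 0.92 [557.3 -45.8   3.4] [280. 356.]
vat 0.69 [451.2   6.8 121.1] [225. 251.]
weight_mid 0.81 [453.5   7.8 121.2] [227. 251.]
top cam [515.75445939  43.1287927  960.79558441]
probe_grip 0.71 [534.6 220.3  83.5] [203. 258.]
probe_grip 0.56 [556.9  61.3 172.5] [314. 242.]
socket 0.92 [ 591.6 -130.6   88. ] [452. 223.]
vat 0.96 [552.  -47.2   4.3] [387. 252.]
weight_mid 0.76 [450.3   6.3 127.6] [354. 324.]
{'time_s': np.float64(0.5), 'qpos': array([-1.273,  0.13 ,  1.488, -0.   ,  1.523, -0.085]), 'joint_vel': array([-0.002, -0.003, -0.002,  0.   ,  0.   , -0.   ]), 'joint_torque': array([-0.0000e+00, -5.5918e+01, -4.9157e+01,  7.7000e-02,  2.4000e-02,
       -0.0000e+00]), 'ee_pos': array([ 224.126, -556.572,  243.631]), 'tcp_rot': array([-3.084, -0.598,  0.   ]), 'contact_force': array([-0.029, -0.116,  0.089]), 'torque': array([ 0.011,  0.005, -0.025]), 'opening': np.float64(0.999)}
```

View pics/scene1.png

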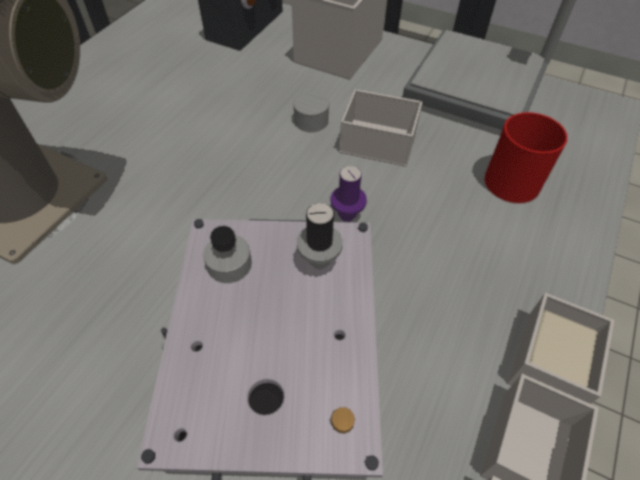

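View pics/top1.png

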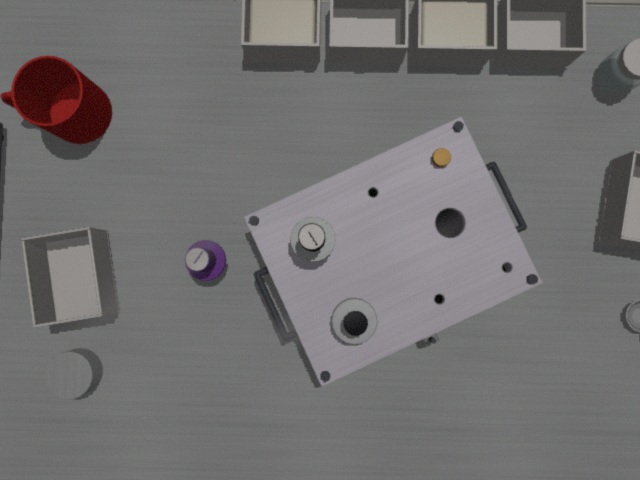

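The scene view shows the black-handled probe at (319,228), the purple look-alike at (349,190), the weight at (227,252) and the socket at (267,396). In the top view the probe is at (312,238), the weight at (355,322) and the socket at (450,222). Next I'll refine these positions.

Run:
```python
from h import *
def blob(g,uv,thr,r,dark=True):
    m=((g<thr) if dark else (g>thr)).astype(np.uint8)
    w=np.zeros_like(m); cv2.circle(w,uv,r,1,-1); m&=w
    n,l,st,ce=cv2.connectedComponentsWithStats(m)
    k=1+np.argmax(st[1:,4]); c,_=cv2.findContours((l==k).astype(np.uint8),0,1)
    return ce[k],st[k],cv2.fitEllipse(c[0])
for n,hole,dial,kn in [('scene',(267,396),(320,212),(223,238)),('top',(450,222),(312,236),(355,322))]:
    p=snap(n,n+'2.png'); g=cv2.cvtColor(p['image'],cv2.COLOR_RGB2GRAY)
    c,st,e=blob(g,hole,90,30); print(n,'hole',c,st[2:],e, ray(p,c,90).round(1), ray(p,e[0],90).round(1))
    c,st,e=blob(g,dial,130,14,False); print('dial',c,st[2:],ray(p,c,198).round(1), ray(p,e[0],198).round(1))
    c,st,e=blob(g,kn,50,16); print('knob',c,st[2:],ray(p,c,155).round(1))
    for r in nets.cut_out(p,'probe_grip'):
        m=r['mask']; ys,xs=np.nonzero(m); print('mask',r['p'],xs.min(),xs.max(),ys.min(),ys.max())
    if n=='top':
        for uv in [(254,221),(458,127),(532,279),(325,376)]: print('corner',ray(p,uv,96).round(1))
    x0,y0=dial; cv2.imwrite(f'pics/{n}_crop.png',cv2.resize(cv2.cvtColor(p['image'],cv2.COLOR_RGB2BGR)[y0-50:y0+60,x0-60:x0+60],None,fx=5,fy=5))
```

```text
scene hole [265.61349036 397.57494647] [ 36  34 934] ((265.6073303222656, 397.5871276855469), (31.781099319458008, 35.538387298583984), 63.833465576171875) [ 592.4 -128.5   90. ] [ 592.4 -128.6   90. ]
dial [319.66050808 210.60277136] [ 25  24 433] [559.4  68.6 198. ] [559.3  68.4 198. ]
knob [222.75327511 238.94978166] [ 23  25 458] [456.1   2.7 155. ]
mask 0.97 296 342 203 269
mask 0.62 331 366 166 221
top hole [449.63929619 222.34164223] [ 30  30 682] ((449.6557312011719, 222.34832763671875), (28.317623138427734, 28.88906478881836), 142.67752075195312) [ 592.7 -126.7   90. ] [ 592.7 -126.8   90. ]
dial [311.09794989 235.9476082 ] [ 25  25 439] [562.7  64.8 198. ] [562.5  64.6 198. ]
knob [355.08944954 323.25917431] [ 23  24 436] [453.6   6.6 155. ]
mask 0.93 185 225 240 280
mask 0.76 290 334 217 261
corner [588.2 148.2  96. ]
corner [ 727.5 -136.1   96. ]
corner [ 515.7 -240.5   96. ]
corner [375.9  44.   96. ]
```

Run:
```python
from h import *
a=cv2.imread('pics/scene_crop.png');b=cv2.imread('pics/top_crop.png')
cv2.imwrite('pics/both.png',cv2.resize(np.hstack([a,b]),(800,367)))
```

```text
(no output)
```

View pics/both.png

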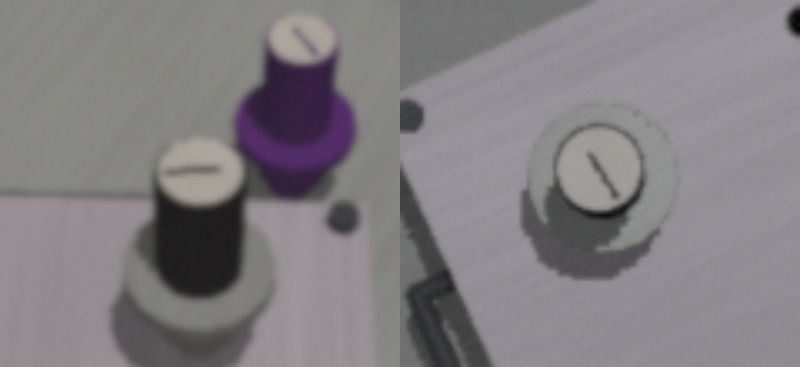

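```bash
cat >> h.py <<'E'
from scipy.spatial.transform import Rotation as Ro
def shift(target):
    s=bot.read_state(); R=Ro.from_rotvec(s['tcp_rot']).as_matrix()
    print('t',s['time_s'],'pos',np.round(s['ee_pos'],1),'z',R[:,2].round(4),'y',R[:,1].round(3),'F',np.round(s['contact_force'],1),'op',round(float(s['opening']),3))
    print('shift tool',(R.T@(np.array(target)-s['ee_pos'])).round(1))
E
python3 -c "
from h import *
shift([561,66.7,300])"
```

```text
t 0.7 pos [ 224.2 -556.6  243.7] z [ 1.e-04 -1.e-04 -1.e+00] y [ 0.374 -0.928  0.   ] F [-0.  -0.1  0. ] op 1.002
shift tool [ 545.3 -452.3  -56.4]
```

Request:
{"method": "send_rows", "body": {
  "motion": [
    [[0.02,-0.017,-0.056,0],[0.055,-0.045,-0.056,0],[0.1,-0.083,-0.056,0],[0.145,-0.12,-0.056,0],[0.19,-0.157,-0.056,0],[0.235,-0.195,-0.056,0],[0.28,-0.232,-0.056,0],[0.325,-0.27,-0.056,0]]
  ],
  "claw": -1,
  "force": 20
}}

```text
time_s: 1.7
ee_pos: [425.4, -183.0, 300.0]
tcp_rot: [3.084, 0.597, 0.001]
contact_force: [0.8, -0.5, -0.1]
opening: 0.999
```

Request:
{"method": "send_rows", "body": {
  "motion": [
    [[0.04,-0.034,0,0],[0.08,-0.068,0,0],[0.12,-0.1,0,0],[0.16,-0.135,0,0],[0.195,-0.162,0,0],[0.215,-0.179,0,0],[0.22,-0.182,0,0],[0.22,-0.182,0,0]]
  ]
}}

```text
time_s: 2.7
ee_pos: [560.7, 66.0, 299.5]
tcp_rot: [3.084, 0.598, -0.001]
contact_force: [0.8, 0.8, -0.4]
opening: 0.997
```

```bash
python3 -c "
from h import *
p=snap('scene','s3.png')
shift([561,66.7,178])"
```

```text
t 2.75 pos [560.6  65.5 299.7] z [-2.e-04 -4.e-04 -1.e+00] y [ 0.373 -0.928  0.   ] F [-0.5  0.7  0.2] op 1.0
shift tool [  0.8  -1.  121.7]
```

View pics/s3.png

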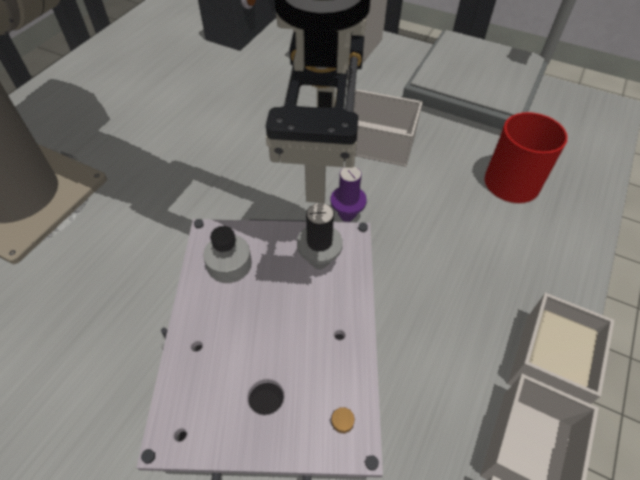

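The scene view shows the gripper straight above the probe, with fingers in line with it at about (318,200), and everything else undisturbed. Descending.

Request:
{"method": "send_rows", "body": {
  "motion": [
    [[0.001,-0.001,0.02,0],[0.001,-0.001,0.045,0],[0.001,-0.001,0.07,0],[0.001,-0.001,0.09,0],[0.001,-0.001,0.105,0],[0.001,-0.001,0.115,0],[0.001,-0.001,0.12,0],[0.001,-0.001,0.12,0]]
  ]
}}

```text
time_s: 3.75
ee_pos: [561.5, 67.6, 179.8]
tcp_rot: [3.084, 0.598, 0.0]
contact_force: [-0.2, 0.4, -0.4]
opening: 0.999
```

```bash
python3 -c "
from h import *
p=snap('scene','s4.png');q=snap('top','t4.png')
cv2.imwrite('pics/b4.png',np.hstack([cv2.imread('pics/s4.png')[100:400,130:530],cv2.imread('pics/t4.png')[100:400,150:550]]))
shift([561,66.7,178])"
```

```text
t 3.85 pos [561.9  67.6 180.4] z [ 0.0012  0.     -1.    ] y [ 0.374 -0.928  0.   ] F [ 0.1 -0.9 -0.2] op 0.999
shift tool [-1.2  0.5  2.4]
```

View pics/b4.png

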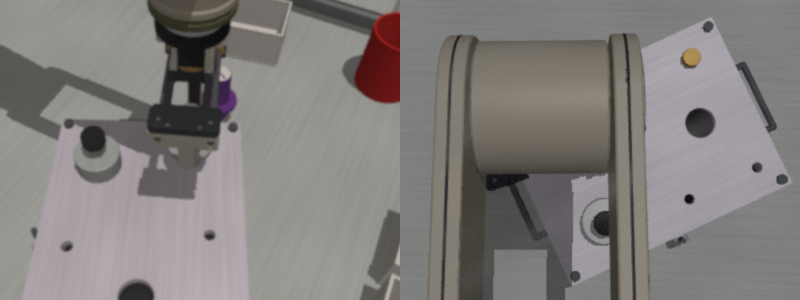

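The left half (scene) shows the front finger covering the probe, with the flange visible on both sides. The right half (top) shows the arm hiding the probe, and the weight untouched. Closing.

Request:
{"method": "send_rows", "body": {
  "motion": [
    [[0,0,0.001,0],[0,0,0.001,0],[0,0,0.001,0],[0,0,0.001,0],[0,0,0.001,0],[0,0,0.001,0],[0,0,0.001,0],[0,0,0.001,0]]
  ],
  "claw": 1,
  "force": 20
}}

```text
time_s: 4.85
ee_pos: [561.5, 67.3, 178.8]
tcp_rot: [3.084, 0.597, 0.0]
contact_force: [0.8, -2.3, 0.7]
opening: 0.366
```

```bash
python3 -c "
from h import *
p=snap('scene','s5.png')
shift([561,66.7,178])
x0,y0=250,120
cv2.imwrite('pics/c5.png',cv2.resize(cv2.imread('pics/s5.png')[150:310,200:400],None,fx=3.5,fy=3.5))"
```

```text
t 4.9 pos [561.5  67.3 178.7] z [ 3.e-04 -4.e-04 -1.e+00] y [ 0.373 -0.928  0.   ] F [ 0.  -1.5  0.7] op 0.36
shift tool [-0.7  0.4  0.7]
```

View pics/c5.png

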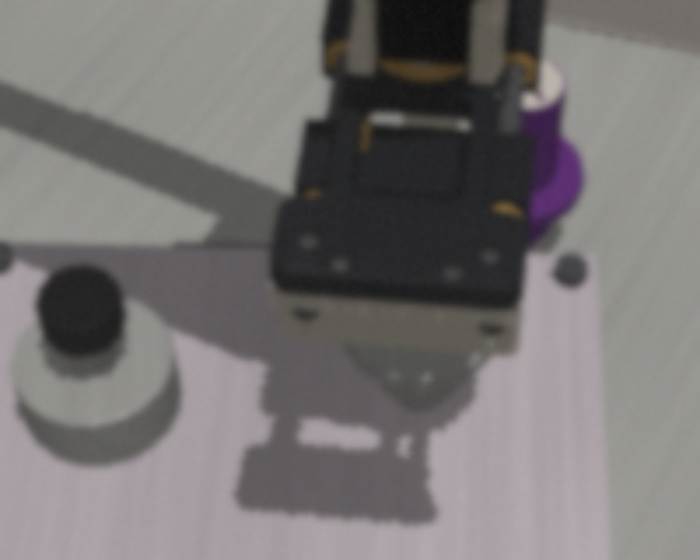

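Request:
{"method": "send_rows", "body": {
  "motion": [
    [[0,0,0.001,0],[-0.002,0.01,0.001,0],[-0.006,0.025,0.001,0],[-0.009,0.04,0.001,0],[-0.012,0.055,0.001,0],[-0.016,0.07,0.001,0],[-0.018,0.08,0.001,0],[-0.018,0.08,0.001,0]]
  ]
}}

```text
time_s: 5.9
ee_pos: [575.3, -13.4, 178.6]
tcp_rot: [-3.084, -0.597, -0.003]
contact_force: [0.9, -0.2, 5.6]
opening: 0.363
```

```bash
python3 -c "
from h import *
p=snap('scene','s6.png')
shift([592.5,-127.6,178])
cv2.imwrite('pics/c6.png',cv2.resize(cv2.imread('pics/s6.png')[180:440,180:400],None,fx=2.2,fy=2.2))"
```

```text
t 5.95 pos [575.3 -13.4 178.6] z [ 1.9e-03  3.0e-04 -1.0e+00] y [ 0.373 -0.928  0.   ] F [ 0.1 -0.3  5.1] op 0.363
shift tool [-26.7 112.4   0.6]
```

View pics/c6.png

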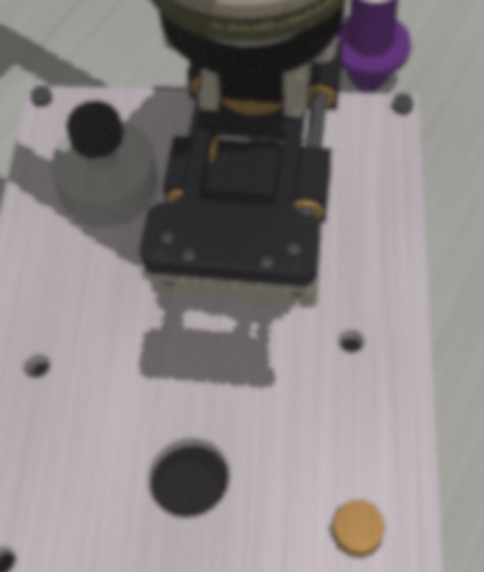

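Sliding works: a steady 5 N down means the foot stays on the cover. The view shows the socket at crop (190,480), still clear, and the weight in place.

Request:
{"method": "send_rows", "body": {
  "motion": [
    [[-0.002,0.01,0,0],[-0.006,0.025,0,0],[-0.01,0.042,0,0],[-0.014,0.059,0,0],[-0.018,0.076,0,0],[-0.02,0.086,0,0],[-0.022,0.09,0,0],[-0.022,0.09,0,0]]
  ]
}}

```text
time_s: 6.95
ee_pos: [588.6, -104.5, 178.6]
tcp_rot: [-3.083, -0.598, -0.003]
contact_force: [0.6, 3.0, 5.6]
opening: 0.36
```

```bash
python3 -c "
from h import *
p=snap('scene','s7.png');q=snap('top','t7.png')
shift([592.5,-127.6,178])
cv2.imwrite('pics/b7.png',np.hstack([cv2.imread('pics/s7.png')[180:480,100:500],cv2.imread('pics/t7.png')[100:400,240:640]]))"
```

```text
t 7.05 pos [ 588.6 -104.4  178.6] z [ 2.e-03  9.e-04 -1.e+00] y [ 0.374 -0.928 -0.   ] F [1.  2.9 4.5] op 0.364
shift tool [-5.  23.   0.5]
```

View pics/b7.png

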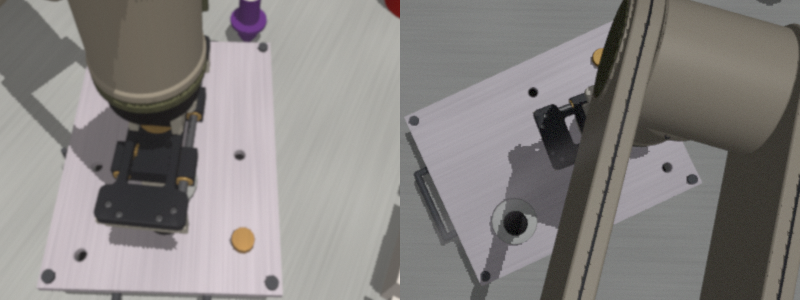

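Request:
{"method": "send_rows", "body": {
  "motion": [
    [[-0.001,0.005,0,0],[-0.002,0.01,0,0],[-0.003,0.015,0,0],[-0.004,0.02,0,0],[-0.005,0.023,0,0],[-0.005,0.023,0,0],[-0.005,0.023,0,0]]
  ]
}}

```text
time_s: 7.92
ee_pos: [591.7, -128.2, 177.5]
tcp_rot: [-3.084, -0.597, 0.0]
contact_force: [-0.6, 0.1, -4.2]
opening: 0.36
```

```bash
python3 -c "
from h import *
p=snap('scene','s8.png');shift([592.5,-127.6,178])
cv2.imwrite('pics/c8.png',cv2.resize(cv2.imread('pics/s8.png')[330:480,180:400],None,fx=3.5,fy=3.5))"
```

```text
t 7.975 pos [ 591.7 -128.2  177.5] z [-2.e-04  1.e-04 -1.e+00] y [ 0.374 -0.928 -0.   ] F [ 0.1  0.6 -3.4] op 0.365
shift tool [ 1.  -0.2 -0.5]
```

View pics/c8.png

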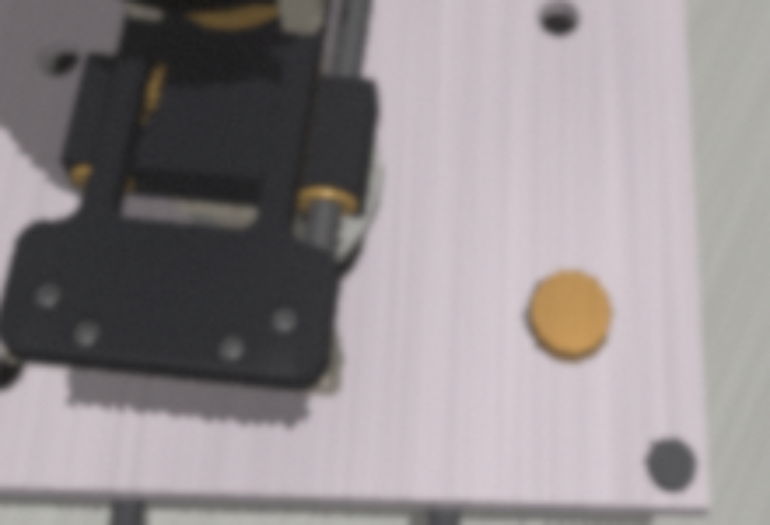

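The view shows the gripper over the socket with an edge of the flange at its right. Fz is now −3.5 N, the probe's own weight, so the foot is over the hole. Lowering gently and watching for side forces.

Request:
{"method": "send_rows", "body": {
  "motion": [
    [[0.001,0,0.004,0],[0.001,0,0.008,0],[0.001,0,0.012,0],[0.001,0,0.015,0],[0.001,0,0.015,0]]
  ]
}}

```text
time_s: 8.6
ee_pos: [592.4, -127.8, 162.2]
tcp_rot: [-3.084, -0.597, 0.001]
contact_force: [-0.5, 0.3, -3.7]
opening: 0.365
```

```bash
python3 -c "
from h import *
shift([592.5,-127.6,134])"
```

```text
t 8.6 pos [ 592.4 -127.8  162.2] z [-7.e-04  2.e-04 -1.e+00] y [ 0.373 -0.928 -0.   ] F [-0.5  0.3 -3.7] op 0.365
shift tool [ 0.2 -0.2 28.2]
```

Request:
{"method": "send_rows", "body": {
  "motion": [
    [[0,0,0.003,0],[0,0,0.006,0],[0,0,0.009,0],[0,0,0.009,0]]
  ]
}}

```text
time_s: 9.1
ee_pos: [592.4, -127.8, 153.2]
tcp_rot: [-3.084, -0.598, 0.001]
contact_force: [-0.1, 0.4, -3.2]
opening: 0.362
```

Request:
{"method": "send_rows", "body": {
  "motion": [
    [[0,0,0.004,0],[0,0,0.008,0],[0,0,0.012,0],[0,0,0.015,0],[0,0,0.015,0]]
  ]
}}

```text
time_s: 9.72
ee_pos: [592.4, -127.8, 138.2]
tcp_rot: [-3.084, -0.597, 0.001]
contact_force: [-0.4, -0.3, -4.0]
opening: 0.364
```

```bash
python3 -c "
from h import *
shift([592.5,-127.6,134.6])"
```

```text
t 9.725 pos [ 592.4 -127.8  138.2] z [-7.e-04  2.e-04 -1.e+00] y [ 0.373 -0.928 -0.   ] F [-0.4 -0.3 -4. ] op 0.364
shift tool [ 0.2 -0.2  3.6]
```

No side contact. Setting the flange down the last few millimetres.

Request:
{"method": "send_rows", "body": {
  "motion": [
    [[0,0,0.0015,0],[0,0,0.003,0],[0,0,0.004,0],[0,0,0.004,0]]
  ]
}}

```text
time_s: 10.22
ee_pos: [592.8, -127.9, 134.7]
tcp_rot: [3.084, 0.598, 0.0]
contact_force: [0.1, -0.2, -3.4]
opening: 0.363
```

Request:
{"method": "send_rows", "body": {
  "motion": [
    [[0,0,0.001,0],[0,0,0.001,0],[0,0,0.001,0]]
  ]
}}

```text
time_s: 10.6
ee_pos: [592.9, -128.0, 134.7]
tcp_rot: [3.084, 0.598, 0.001]
contact_force: [-3.9, 0.8, 6.3]
opening: 0.359
```

The flange is down (Fz +6 N). Releasing and rising.

Request:
{"method": "send_rows", "body": {
  "motion": [
    [[0,0,-0.001,0],[0,0,-0.001,0],[0,0,-0.001,0],[0,0,-0.001,0],[0,0,-0.001,0],[0,0,-0.001,0],[0,0,-0.001,0]]
  ],
  "claw": -1
}}

```text
time_s: 11.48
ee_pos: [592.7, -127.9, 134.6]
tcp_rot: [-3.084, -0.598, -0.0]
contact_force: [0.4, 1.1, -0.5]
opening: 0.993
```

Request:
{"method": "send_rows", "body": {
  "motion": [
    [[0,0,-0.015,0],[0,0,-0.04,0],[0,0,-0.075,0],[0,0,-0.11,0],[0,0,-0.14,0],[0,0,-0.16,0],[0,0,-0.165,0],[0,0,-0.165,0]]
  ]
}}

```text
time_s: 12.48
ee_pos: [592.5, -127.8, 299.1]
tcp_rot: [-3.084, -0.598, 0.001]
contact_force: [-0.4, 0.0, -0.0]
opening: 1.0
```

Request:
{"method": "send_rows", "body": {
  "motion": [
    [[-0.03,0.03,0,0],[-0.06,0.06,0,0],[-0.09,0.09,0,0],[-0.12,0.12,0,0],[-0.15,0.15,0,0],[-0.18,0.18,0,0],[-0.2,0.2,0,0],[-0.2,0.2,0,0]]
  ]
}}

```text
time_s: 13.48
ee_pos: [480.3, -389.3, 297.4]
tcp_rot: [-3.083, -0.593, 0.003]
contact_force: [-0.7, 0.1, -0.5]
opening: 1.002
```

```bash
python3 -c "
from h import *
p=snap('scene','s9.png');q=snap('top','t9.png')
shift([592.5,-127.6,178])
for r in nets.place_of(p,'probe_grip')+nets.place_of(q,'probe_grip')+nets.place_of(p,'weight_mid')+nets.place_of(q,'weight_mid'): print(r['p'],np.round(r['xyz'],1))
cv2.imwrite('pics/b9.png',np.hstack([cv2.imread('pics/s9.png')[180:480,100:500],cv2.imread('pics/t9.png')[100:400,240:640]]))"
```

```text
t 13.575 pos [ 481.6 -387.5  298.1] z [-0.0014  0.002  -1.    ] y [ 0.373 -0.928 -0.002] F [ 0.4  0.3 -0.6] op 1.0
shift tool [ 199.9 -199.5  120.5]
0.73 [ 590.7 -126.5  127.7]
0.58 [532.3 222.   79.1]
0.84 [532.2 224.8  81.8]
0.58 [ 592.  -132.4  128.6]
0.62 [451.9   6.8 120. ]
0.6 [451.9   7.7 129.6]
```

View pics/b9.png

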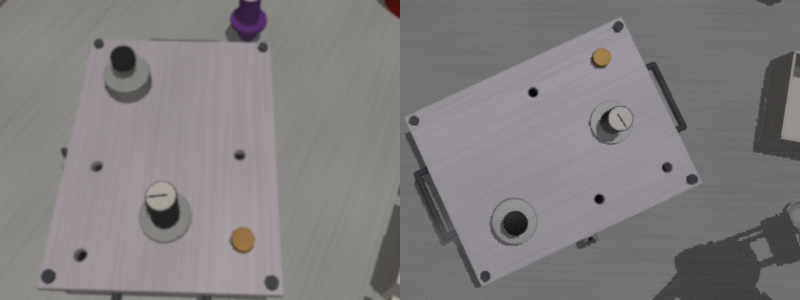

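Both views show the probe upright in the socket with its flange flat on the cover: scene crop (164,212), top crop (611,122). The weight, cap and purple look-alike are unmoved.

```bash
python3 -c "
from h import *
print(bot.hand_in())"
```

```text
the job is handed in; nothing more can be done
None
```

The probe is seated upright in the large socket with its flange down on the cover, and I handed the job in at about 13.6 s of the 40 s allowed.

- **Slide:** I took the probe by the black handle at 20 N and slid it across. The state readings during the slide showed about 5 N of downward force, so the foot stayed on the cover.
- **Seating:** Over the hole the force changed to about the probe's own weight. I lowered it held in the gripper rather than letting it fall, with no sign of side contact. I released it once the flange pressed on the cover at +6 N.
- **Last checks:** The gripper is open and clear, and the force on the tool is near zero. Both cameras show the probe upright with its flange flat. The networks put the handle point at z of about 128 mm, which matches seated.
- **Other things:** The weight reads within about 2 mm of its starting place, which is inside the networks' error. In the pictures the cap and the purple look-alike look unmoved.
- **Disagreements:** The two cameras differed by about 4 to 6 mm in y for the probe, so I used their average for where to grip it. During the slide and lowering, the arm and gripper hid most of the probe, so I judged that part by force and tool position.

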